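# Clear the empty glass and switch on the dartboard light

### The arm

A 6-joint arm with a two-finger parallel gripper is mounted at the origin on the work surface. World frame = base frame: x ahead of the robot, y to its left, z up, the work surface at z = 0. Lengths are in m, angles in degrees, forces in N, time in s.
With the tool pointing down it reaches from about 0.35 to 0.975 m from the base axis. Payload 17.4 kg.
Tool frame: the origin (TCP) lies at the very end of the fingers, on their centre line; the grasp point (between the pads) lies 19 mm behind it; z points along the fingers, y is the direction in which the jaws open and shut (so a half turn about z gives the same grasp; the last joint's range is limited). The gripper opens to 85 mm and grips with 20 to 120 N. Pads are 22 mm wide; open, the fingers measure 114 mm over their backs; the gripper's body (76 mm by 85 mm) begins 54 mm behind the grasp point. The pads swing forward as they close: fully open they stand 13 mm farther back than shut.
Start: joints at [-71.436, 6.646, 82.598, -0, 90.757, -2.166], TCP at [0.239, -0.631, 0.231] pointing down, gripper open.
Joint ranges: [-162.19, 162.19], [-47.58, 125.68], [4.15, 143.07], [-65.23, 245.23], [0.69, 171.88], [-170.13, 170.13]. Speed limits (degrees/s): [108.29, 108.29, 127.2, 180, 180, 180].

### API

Orientations are given as a 3x3 rotation matrix whose columns are the frame's x, y, z axes.
In Python, from station import observe, grab_frame, camera_info, sign_off gives the robot as it stands.
- The arm moves only by the tool jog_arm, never from a script. Its argument "motion" is a list of rows, each an object of numbers: "claw": the closure, from 0 (fully open) to 1 (shut); "tx", "ty", "tz": the shift along the tool's x, y, z in units of 25 cm (1.0 is 25 cm); "wx", "wy", "wz": the turn, a rotation vector about the tool's x, y, z in units of 180 degrees (1.0 is 180 degrees). A call has 1 to 10 rows; each row shifts and turns the commanded pose from where the row before left it, along the tool's axes as they then stand; what a row does not reach is not made up. A row lasts 1/12 s, in which the tool goes at most 41.7 mm and 7.16 degrees, less where a joint would pass 70% of its speed; a pose out of reach is approached as far as the arm can. A call with a number of a shift or a turn outside -1 to 1 is refused whole. A call with a gripper value outside its range is refused whole. The fingers move at their own pace and stop on an object; "newtons" is the grip in N (left out, the last holds). Time passes only in rows, so rows that do not move let the fingers close. It gives the time, the measured TCP pose, the force and the opening at its end, in the units of the state.
- observe(): the state, without advancing time (a new reading comes with each control period).
- grab_frame(name): name is "side" or "top" or "wrist"; returns the picture (384x512x3 uint8, red, green, blue); there is no depth.
- camera_info(name): a dict with "fx", "fy", "cx", "cy" (pixels), "world_to_cam" (4x4, takes a point from world to camera coordinates); the wrist camera has in their place "hand_eye" (4x4, takes a point from camera to tool coordinates, whose origin is the TCP and whose axes are the flange's). Camera axes: x right, y up, looking along -z (the intrinsics and any distortion apply to the point x, -y, -z); pixel columns grow to the right and rows downward; lengths in m; the calibration is good to about 2 mm. A picture is of the moment at which its call begins: read the wrist's pose just before it. camera_info takes no time and is no camera call.
- sign_off(): hands the job in, once; it reports no verdict.
The state is a dict: "time_s": time; "joint_positions": joint angles; "joint_velocities": joint speeds; "joint_torque": joint torques, N m; "position": TCP position; "orientation": TCP orientation; "force": force on the tool from outside, world axes, zero at the start; "ft_torque": the same for the moment, N m; "gripper_width": finger opening in m.
Only numpy, scipy, OpenCV 4.12 (cv2) and the standard library are available. Lean on these libraries where they do the work, as an engineer would, in place of code of your own. Each camera call takes 0.05 s, during which the arm holds its last target.

### The job

The board light is off and somebody has left an empty tumbler standing in the swing of its rotary switch handle. Stack that tumbler inside the other empty one, lowering it gently so that it just rests there, neither dropped nor pressed tight, and let it go; then swing the switch handle clockwise, a quarter turn, until it clicks over into its on position. Keep the handle from knocking the glasses, leave the second tumbler where it stands and the other things on the ledge alone, and take your hand away at the end.

Things in the scene. Friction and masses are not known exactly. Their poses are not given: they have to be found in the camera images.
- switch: rotary isolator fixed to the ledge. Origin on the ledge under the handle's axis, z up. Brass plate 100 mm across, 4 mm thick; grey body 64 mm square, top 38 mm above the ledge; brass disc 52 mm across up to 42 mm. Its x axis bisects the handle's two positions: OFF points along +45 degrees (towards x and y), ON along -45 degrees. On the plate a round mark lies under OFF, a bar mark under ON.
- handle (a joint): angle of the handle, 0 at OFF, growing clockwise seen from above to 1.571 rad (a quarter turn) at ON, with stops at both. Snap action: a spring holds it at either end with about 0.3 N m, so it resists in the first half of the turn, fading, and once past 0.8 rad springs over to ON by itself.
- handle_tip (a point): point on the handle's centre line, 68 mm from its axis, 55 mm above the ledge. The handle is a straight black bar 14 mm wide, reaching from 21 mm behind the axis to 75 mm in front of it, 46 to 64 mm above the ledge, on a hub 34 mm across.
- stray_glass: the tumbler in the way, 80 to 98 mm from the handle's axis, inside the quarter circle the handle sweeps. Plain conical glass, origin at the centre of its underside, z up: 105 mm high, 44 mm over the foot, 68 mm over the rim, wall 4.5 mm, 0.15 to 0.27 kg. Stacked in its like it rests with its underside 38 to 43 mm above the other's, so about 40 mm of it stand out above the lower rim.
- lone_glass: the other empty tumbler, of the same shape and size, standing clear of the switch; origin at the centre of its underside, z up.
- bottle: green glass bottle, bystander, 60 mm across up to 136 mm, then tapering to a neck 24 mm across at 163 mm, with a cap 28 mm across, 220 mm high; origin at the centre of its underside.
- dart_stand: wooden stand with three darts standing in it points down, bystander: block 46 mm (x) by 130 mm (y) by 28 mm, darts at y = -42, 0 and 42 mm with flights 34 mm across up to 150 mm; origin at the centre of its underside.
- flight_tin: flat tin box for dart flights, bystander, 96 mm (x) by 66 mm (y) by 24 mm high; origin at the centre of its underside.
- score_block: wooden pegging scoring block, bystander, 64 mm (x) by 230 mm (y) by 22 mm, with pegs up to 40 mm high; origin at the centre of its underside.
There are look-alikes about, which are no part of the job. What is shaped like the stray_glass but purple is not meant.

How it is judged (in metres and radians):
On the way, in this order (a step that is already met when the one before it is completed fails the run):
1. the stray glass stands nested upright in the other one, let go (horizontal distance between stray_glass and lone_glass below 0.006 m and z of stray_glass in the frame of lone_glass between 0.03 and 0.05 m and angle between stray_glass's own z axis and vertical below 0.1 rad and contact force between the fingers and stray_glass below 0.1 N), for 0.3 s.
2. the handle has clicked over to ON (value of joint handle above 1.45 rad), for 0.2 s.
At the end, for the whole second after the job is handed in: The handle rests at ON (joint over 1.45 rad). The stray glass stands upright (within 0.1 rad) inside the other glass, axes within 6 mm, its underside 30 to 50 mm above the other's; the lower glass stands upright on the ledge within 30 mm of where it stood; both at rest (value of joint handle above 1.45 rad and horizontal distance between stray_glass and lone_glass below 0.006 m and z of stray_glass in the frame of lone_glass between 0.03 and 0.05 m and angle between stray_glass's own z axis and vertical below 0.1 rad and angle between lone_glass's own z axis and vertical below 0.06 rad and distance of lone_glass from where it was at the start of the episode below 0.03 m and linear speed of each of stray_glass, lone_glass below 0.02 m/s); the robot touches nothing.
It fails at once if the handle or its switch knocks a glass (over 1.5 N) (contact force between switch and stray_glass above 1.5 N or contact force between switch and lone_glass above 1.5 N).
It fails at once if the held glass is pressed into the other (over 40 N) (contact force between stray_glass and lone_glass above 40 N and contact force between the fingers and stray_glass above 2 N).
It fails at once if the glass is dropped (falling freely at over 0.42 m/s, a fall of some 10 mm) (contact force between the fingers and stray_glass below 0.1 N and linear speed of stray_glass above 0.42 m/s).
It fails at once if a glass is tipped over (angle between stray_glass's own z axis and vertical above 0.6 rad or angle between lone_glass's own z axis and vertical above 0.4 rad).
It fails at once if a bystander is pushed by more than 30 mm or tipped (distance of any of bottle, dart_stand, flight_tin, score_block from where it was at the start of the episode above 0.03 m or angle between any of bottle, dart_stand's own z axis and vertical above 0.3 rad).
It also fails if it takes over 64 s, if anything falls off the work surface, if the arm or the gripper's body presses on something with over 40 N, if the wrist force passes 120 N, or if a joint passes its speed limit or range.

## Working session

There is one attempt and no reset: what is moved stays moved. The work goes in short steps, Python scripts to look and compute and a tool call to move; the robot and the scene stay as the last step left them, time stands still between calls to the robot, and variables do not carry over. Pictures are saved under pics/ and viewed, and the job is handed in when it is done.

Besides the shell and the picture viewer there is one more tool, called as a command line: name --argument value ..., lists and objects as JSON in quotes. jog_arm: Moves the arm, as the interface text tells. Its arguments: {"type":"object","properties":{"motion":{"type":"array","items":{"type":"object","properties":{"claw":{"type":"number"},"tx":{"type":"number","minimum":-1,"maximum":1},"ty":{"type":"number","minimum":-1,"maximum":1},"tz":{"type":"number","minimum":-1,"maximum":1},"wx":{"type":"number","minimum":-1,"maximum":1},"wy":{"type":"number","minimum":-1,"maximum":1},"wz":{"type":"number","minimum":-1,"maximum":1}}}},"newtons":{"type":"number"}},"required":["motion"]}

```bash
mkdir -p pics; python3 - <<'E'
from station import *
import cv2
print(observe())
for n in("side","top","wrist"):
    f=grab_frame(n);cv2.imwrite(f"pics/{n}0.png",f[:,:,::-1]);print(n,camera_info(n))
E
```

```text
{'time_s': 0.0, 'joint_positions': array([-7.14369678e+01,  6.67600322e+00,  8.26358138e+01,  1.17841509e-03,
        9.07561110e+01, -2.16511880e+00]), 'joint_velocities': array([-0.09121023,  0.04266321,  0.04083977, -0.11164838, -0.04660554,
        0.03649656]), 'joint_torque': array([-1.55333050e-04, -7.31975484e+01, -6.32489562e+01, -8.88187469e-05,
        6.22483742e-03, -6.30181466e-05]), 'position': array([ 0.23885098, -0.63112925,  0.23053933]), 'orientation': array([[ 9.35270166e-01,  3.53934441e-01, -3.57927394e-04],
       [ 3.53934616e-01, -9.35269485e-01,  1.13043462e-03],
       [ 6.53411757e-05, -1.18394467e-03, -9.99999297e-01]]), 'force': array([ 0.21703482, -0.19747438,  0.9158326 ]), 'ft_torque': array([ 0.04908743,  0.0340961 , -0.01039815]), 'gripper_width': 0.08570590330123058}
side {'fx': 490.97899233757056, 'fy': 490.97899233757056, 'cx': 259.268650751359, 'cy': 200.58250888515957, 'world_to_cam': array([[-0.8944886 , -0.44655663,  0.02184768,  0.49658399],
       [ 0.23545614, -0.42897055,  0.87209212, -0.19160556],
       [-0.38006651,  0.78522063,  0.488
[... 310 characters left out ...]
01,  9.56931248e-03,  1.47075442e-01,
        -5.66663388e-01],
       [-1.47060012e-01, -2.30045386e-03,  9.89124896e-01,
        -9.21993335e-01],
       [ 0.00000000e+00,  0.00000000e+00,  0.00000000e+00,
         1.00000000e+00]])}
wrist {'fx': 328.67807339652376, 'fy': 328.67807339652376, 'cx': 256.41648183779705, 'cy': 187.34659037426448, 'hand_eye': array([[ 9.87177505e-04,  9.61950248e-01,  2.73222887e-01,
         6.87646497e-02],
       [ 9.99999489e-01, -1.00879029e-03, -6.13818754e-05,
         5.22910363e-04],
       [ 2.16578285e-04,  2.73222808e-01, -9.61950753e-01,
        -1.42942366e-01],
       [ 0.00000000e+00,  0.00000000e+00,  0.00000000e+00,
         1.00000000e+00]])}
```

View pics/side0.png

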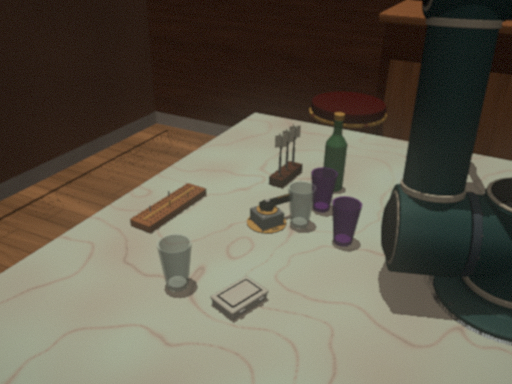

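View pics/top0.png

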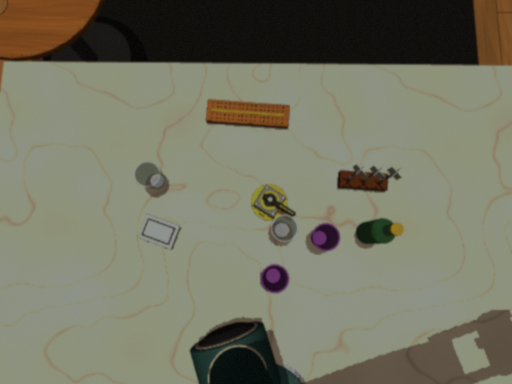

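View pics/wrist0.png

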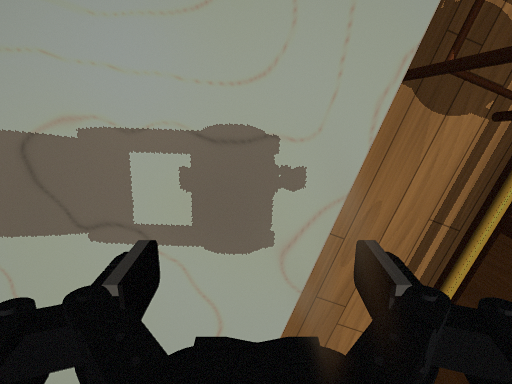

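```bash
cat > h.py <<'E'
import numpy as np, cv2
from station import *
def cam(n,pose=None):
    c=camera_info(n); K=np.array([[c['fx'],0,c['cx']],[0,c['fy'],c['cy']],[0,0,1]])
    if n=='wrist':
        T=np.eye(4);T[:3,:3]=pose['orientation'];T[:3,3]=pose['position']
        W=np.linalg.inv(T@np.array(c['hand_eye']))
    else: W=np.array(c['world_to_cam'])
    return K,W
def proj(C,P):
    K,W=C;P=np.atleast_2d(P);p=P@W[:3,:3].T+W[:3,3]
    q=np.c_[p[:,0],-p[:,1],-p[:,2]]@K.T
    return q[:,:2]/q[:,2:]
def back(C,uv,z):
    K,W=C;d=np.linalg.inv(K)@np.array([uv[0],uv[1],1.]);d=np.array([d[0],-d[1],-d[2]])
    R=W[:3,:3];o=-R.T@W[:3,3];d=R.T@d
    return o+d*(z-o[2])/d[2]
def circ(x,y,z,r,n=60):
    t=np.linspace(0,2*np.pi,n);return np.c_[x+r*np.cos(t),y+r*np.sin(t),0*t+z]
def crop(f,b,s,name,polys=()):
    x0,y0,x1,y1=b;g=cv2.resize(np.ascontiguousarray(f[y0:y1,x0:x1,::-1]),None,fx=s,fy=s,interpolation=cv2.INTER_CUBIC)
    for p,col in polys:
        cv2.polylines(g,[np.round(((p+.5-[x0,y0])*s)).astype(int).reshape(-1,1,2)],False,col,1)
    cv2.imwrite(name,g)
E
python3 - <<'E'
from h import *
T=cv2.imread('pics/top0.png')[:,:,::-1];S=cv2.imread('pics/side0.png')[:,:,::-1]
t=cam('top');s=cam('side')
print(back(t,(283,230),.105),back(t,(147,174),.105),back(t,(157,181),0.0045),back(t,(269,202),.05),back(t,(289,211),.055), back(t,(269,203),.0))
crop(T,(120,150,360,300),3.3,'pics/tc.png');crop(S,(130,160,380,320),3.1,'pics/sc.png')
E
```

```text
[ 0.46359077 -0.05351766  0.105     ] [0.59762246 0.28118488 0.105     ] [0.59792717 0.28297565 0.0045    ] [ 0.53768533 -0.02162225  0.05      ] [ 0.51437553 -0.07275858  0.055     ] [ 0.54091849 -0.02351968  0.        ]
```

View pics/tc.png

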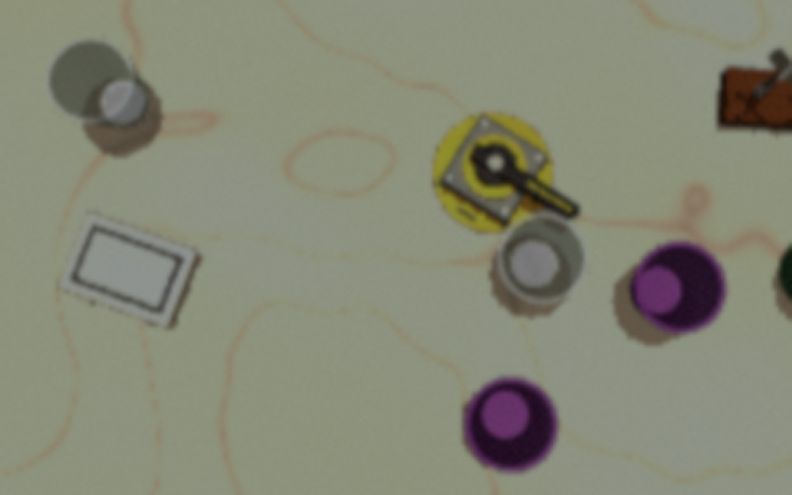

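View pics/sc.png

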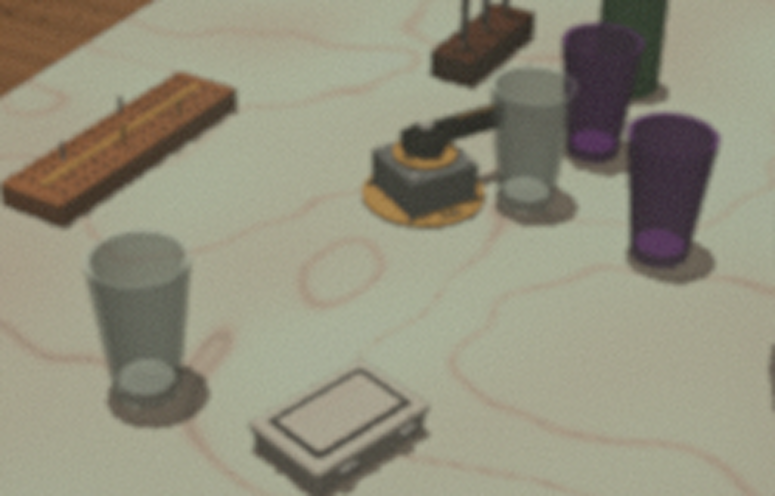

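```bash
python3 - <<'E'
from h import *
T=cv2.imread('pics/top0.png')[:,:,::-1];S=cv2.imread('pics/side0.png')[:,:,::-1]
t=cam('top');s=cam('side')
a=lambda x,y,z=.105:np.array([x,y,z])
for n,ut,us in(('stray',(283.1,228.9),(302.1,190.8)),('lone',(147.1,173.7),(174.3,244)) ):
    print(n,back(t,ut,.105),back(s,us,.105))
G=[back(t,(283.1,228.9),.105)[:2]*.5+.5*back(s,(302.1,190.8),.105)[:2],back(t,(147.1,173.7),.105)[:2]*.5+.5*back(s,(174.3,244),.105)[:2]]
# switch
ax=back(t,(495/3.3+120-.5,162/3.3+150-.5),.064); tip=back(t,(574/3.3+119.5,210/3.3+149.5),.064);plate=back(t,(493/3.3+119.5,172/3.3+149.5),.004)
print(ax,tip,plate,np.linalg.norm((tip-ax)[:2]),np.degrees(np.arctan2(*(tip-ax)[1::-1])))
b=back(t,(467/3.3+119.5,212/3.3+149.5),.004);print('bar',b,np.degrees(np.arctan2(*(b-plate)[1::-1])))
pl=lambda C:[(proj(C,circ(*g,z,r)),c) for g in G for z,r,c in((.105,.034,(0,0,255)),(0,.022,(255,0,0)))]+[(proj(C,circ(*plate[:2],.004,.05)),(0,255,0)),(proj(C,circ(*plate[:2],.042,.026)),(0,255,0))]
crop(T,(120,150,360,300),3.3,'pics/tc1.png',pl(t));crop(S,(130,160,380,320),3.1,'pics/sc1.png',pl(s))
for g in G: print(g,np.linalg.norm(g-plate[:2]))
for n,u in(('purpA',(324.5,237)),('purpB',(274.5,278.5))): print(n,back(t,u,.105))
print('tin',back(t,(160,232),.024),'bottle',back(t,(397,230),.22))
E
```

```text
stray [ 0.46623037 -0.05376269  0.105     ] [ 0.46185641 -0.03325762  0.105     ]
lone [0.59837683 0.28097818 0.105     ] [0.59670673 0.29025651 0.105     ]
[ 0.5447769  -0.02233403  0.064     ] [ 0.50819475 -0.08315895  0.064     ] [ 0.5442103  -0.02306618  0.004     ] 0.07097834661907558 -121.02411191390257
bar [ 0.51107901 -0.00194395  0.004     ] 147.4812324677651
[ 0.46404339 -0.04351016] 0.08273264154055832
[0.59754178 0.28561734] 0.3132567034880159
purpA [ 0.44783663 -0.15309583  0.105     ]
purpB [ 0.34936387 -0.03326232  0.105     ]
tin [0.4587422  0.26318112 0.024     ] bottle [ 0.46091109 -0.28368497  0.22      ]
```

View pics/tc1.png

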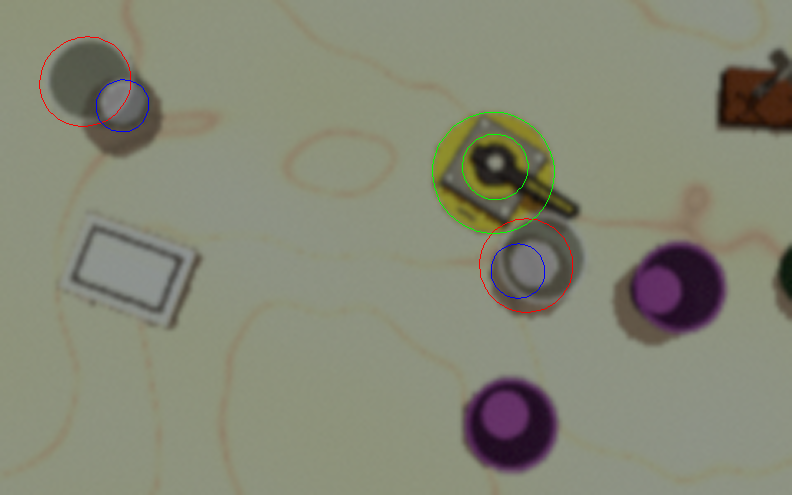

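View pics/sc1.png

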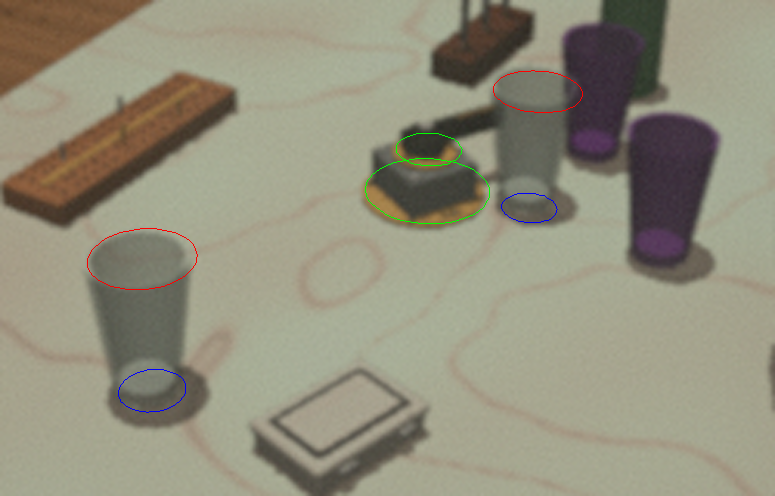

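Clear glasses in top view: (283,229), within the handle's swing next to the switch = stray_glass; (147,174), alone = lone_glass. The purple look-alikes (324,237) and (274,278) are not meant. The enlarged crop confirms both chosen ones are clear glass. Moving the wrist over the stray.

jog_arm --motion '[{"tz": -0.16},{"tz": -0.16},{"tx": 0.08,"ty": -0.09,"tz": -0.12},{"tx": 0.08,"ty": -0.09},{"tx": 0.083,"ty": -0.092},{"tx": 0.083,"ty": -0.092},{"tx": 0.083,"ty": -0.092},{"tx": 0.083,"ty": -0.092},{"tx": 0.083,"ty": -0.092},{"tx": 0.083,"ty": -0.092}]'

```text
validation failed for argument at $.mo...
```

jog_arm --motion '[{"tx": 0.083,"ty": -0.092},{"tx": 0.083,"ty": -0.092},{"tx": 0.083,"ty": -0.092},{"tx": 0.083,"ty": -0.092},{"tx": 0.083,"ty": -0.092},{"tx": 0.083,"ty": -0.092},{"tx": 0.083,"ty": -0.092},{"tx": 0.083,"ty": -0.092},{"tx": 0.083,"ty": -0.092},{"tx": 0.083,"ty": -0.092}]'

```text
validation failed for argument at $.mo...
```

jog_arm --motion '[{"tx": 0.083,"ty": -0.092},{"tx": 0.083,"ty": -0.092},{"wz": -0.02,"tz": 0.04},{"wz": -0.02,"tz": 0.04},{"wz": -0.02,"tz": 0.04},{"wz": -0.02},{},{}]'

```text
validation failed for argument at $.mo...
```

```bash
cat > w.py <<'E'
import sys
from h import *
import pickle
o=observe();f=grab_frame('wrist');n=sys.argv[1]
pickle.dump((o,f),open(f'pics/{n}.pkl','wb'));cv2.imwrite(f'pics/{n}.png',f[:,:,::-1])
print(o['time_s'],o['position'],o['force'],o['gripper_width'],np.round(o['orientation'],3).tolist())
E
python3 w.py w1
```

```text
0.15 [ 0.2388849  -0.63118037  0.23074474] [0.3195057  0.3240952  0.00106244] 0.08566591051390439 [[0.935, 0.354, -0.0], [0.354, -0.935, 0.001], [0.0, -0.001, -1.0]]
```

View pics/w1.png

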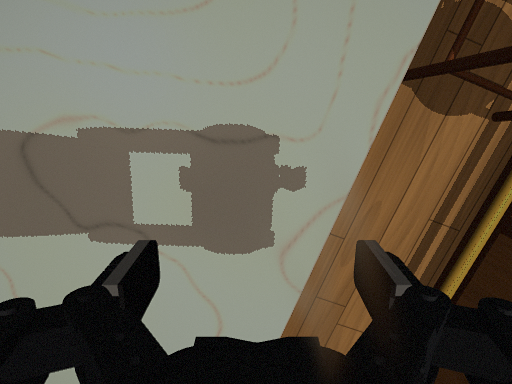

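jog_arm --motion '[{"tx": 0,"ty": 0,"tz": -0.16,"wx": 0,"wy": 0,"wz": 0,"claw": 0},{"tx": 0,"ty": 0,"tz": -0.16,"wx": 0,"wy": 0,"wz": 0,"claw": 0},{"tx": 0.08,"ty": -0.09,"tz": -0.12,"wx": 0,"wy": 0,"wz": 0,"claw": 0},{"tx": 0.08,"ty": -0.09,"tz": 0,"wx": 0,"wy": 0,"wz": 0,"claw": 0}]'

```text
time_s: 0.53
position: [0.2602, -0.5762, 0.3471]
orientation: [[0.936, 0.353, 0.003], [0.353, -0.936, -0.007], [0.0, 0.007, -1.0]]
force: [0.7, 0.2, 1.0]
gripper_width: 0.0856
```

jog_arm --motion '[{"tx": 0.09,"ty": -0.1,"tz": 0,"wx": 0,"wy": 0,"wz": 0,"claw": 0},{"tx": 0.09,"ty": -0.1,"tz": 0,"wx": 0,"wy": 0,"wz": 0,"claw": 0},{"tx": 0.09,"ty": -0.1,"tz": 0,"wx": 0,"wy": 0,"wz": 0,"claw": 0},{"tx": 0.09,"ty": -0.1,"tz": 0,"wx": 0,"wy": 0,"wz": 0,"claw": 0},{"tx": 0.09,"ty": -0.1,"tz": 0,"wx": 0,"wy": 0,"wz": 0,"claw": 0},{"tx": 0.09,"ty": -0.1,"tz": 0,"wx": 0,"wy": 0,"wz": 0,"claw": 0},{"tx": 0.09,"ty": -0.1,"tz": 0,"wx": 0,"wy": 0,"wz": 0,"claw": 0},{"tx": 0.09,"ty": -0.1,"tz": 0,"wx": 0,"wy": 0,"wz": 0,"claw": 0},{"tx": 0.09,"ty": -0.1,"tz": 0,"wx": 0,"wy": 0,"wz": 0,"claw": 0},{"tx": 0.09,"ty": -0.1,"tz": 0,"wx": 0,"wy": 0,"wz": 0,"claw": 0}]'

```text
time_s: 1.37
position: [0.3822, -0.2606, 0.3407]
orientation: [[0.935, 0.354, 0.0], [0.354, -0.935, -0.0], [0.0, 0.0, -1.0]]
force: [0.4, -1.0, 0.4]
gripper_width: 0.0853
```

jog_arm --motion '[{"tx": 0.09,"ty": -0.1,"tz": 0,"wx": 0,"wy": 0,"wz": 0,"claw": 0},{"tx": 0.09,"ty": -0.1,"tz": 0,"wx": 0,"wy": 0,"wz": 0,"claw": 0},{"tx": 0.09,"ty": -0.1,"tz": 0,"wx": 0,"wy": 0,"wz": 0,"claw": 0},{"tx": 0.09,"ty": -0.1,"tz": 0,"wx": 0,"wy": 0,"wz": 0,"claw": 0},{"tx": 0.09,"ty": -0.09,"tz": 0,"wx": 0,"wy": 0,"wz": 0,"claw": 0},{"tx": 0.06,"ty": -0.06,"tz": 0,"wx": 0,"wy": 0,"wz": -0.02,"claw": 0},{"tx": 0,"ty": 0,"tz": 0.04,"wx": 0,"wy": 0,"wz": -0.02,"claw": 0},{"tx": 0,"ty": 0,"tz": 0.04,"wx": 0,"wy": 0,"wz": -0.02,"claw": 0},{"tx": 0,"ty": 0,"tz": 0.04,"wx": 0,"wy": 0,"wz": -0.02,"claw": 0},{"tx": 0,"ty": 0,"tz": 0,"wx": 0,"wy": 0,"wz": 0,"claw": 0}]'

```text
time_s: 2.2
position: [0.4523, -0.0881, 0.3088]
orientation: [[0.816, 0.578, -0.002], [0.578, -0.816, 0.001], [-0.002, -0.002, -1.0]]
force: [0.4, 0.7, -0.3]
gripper_width: 0.0854
```

```bash
python3 w.py w2
```

```text
2.2 [ 0.45234923 -0.08810488  0.30877361] [ 0.44278469  0.70984713 -0.26212525] 0.08536149302186101 [[0.816, 0.578, -0.002], [0.578, -0.816, 0.001], [-0.002, -0.002, -1.0]]
```

View pics/w2.png

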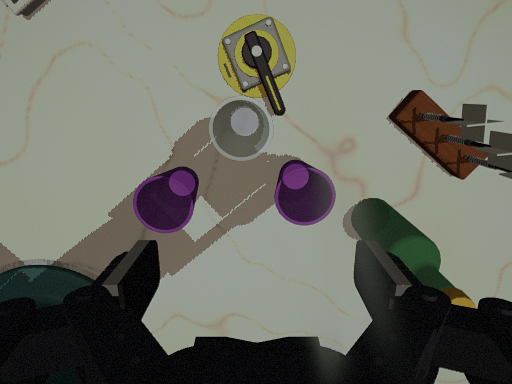

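```bash
python3 - <<'E'
from h import *
import pickle
o,f=pickle.load(open('pics/w2.pkl','rb'));C=cam('wrist',o)
g=back(C,(241,128),.105);sw=back(C,(257,56),.004);ax=back(C,(256.5,51),.064);tip=back(C,(280,111),.064)
print(g,sw,ax,tip,np.linalg.norm((tip-ax)[:2]),np.degrees(np.arctan2(*(tip-ax)[1::-1])))
pl=[(proj(C,circ(*g[:2],z,r)),c) for z,r,c in((.105,.034,(0,0,255)),(0,.022,(255,0,0)))]+[(proj(C,circ(*sw[:2],.004,.05)),(0,255,0))]
crop(f,(160,0,340,180),4,'pics/w2c.png',pl)
E
```

```text
[ 0.47092528 -0.05515824  0.105     ] [ 0.54610109 -0.0221051   0.004     ] [ 0.54497217 -0.02227554  0.064     ] [ 0.50832063 -0.0814702   0.064     ] 0.06962286496905334 -121.76454039032113
```

View pics/w2c.png

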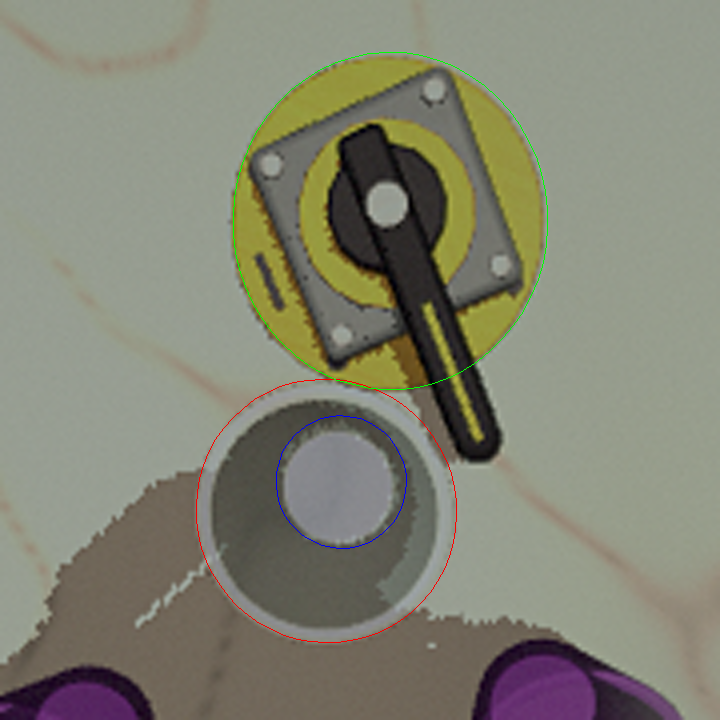

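jog_arm --motion '[{"tx": 0.07,"ty": -0.032,"tz": 0,"wx": 0,"wy": 0,"wz": 0,"claw": 0},{"tx": 0.068,"ty": -0.032,"tz": 0.08,"wx": 0,"wy": 0,"wz": 0,"claw": 0},{"tx": 0,"ty": 0,"tz": 0.12,"wx": 0,"wy": 0,"wz": 0,"claw": 0},{"tx": 0,"ty": 0,"tz": 0.12,"wx": 0,"wy": 0,"wz": 0,"claw": 0},{"tx": 0,"ty": 0,"tz": 0.12,"wx": 0,"wy": 0,"wz": 0,"claw": 0},{"tx": 0,"ty": 0,"tz": 0.12,"wx": 0,"wy": 0,"wz": 0,"claw": 0},{"tx": 0,"ty": 0,"tz": 0.12,"wx": 0,"wy": 0,"wz": 0,"claw": 0},{"tx": 0,"ty": 0,"tz": 0.06,"wx": 0,"wy": 0,"wz": 0,"claw": 0},{"tx": 0,"ty": 0,"tz": 0,"wx": 0,"wy": 0,"wz": 0,"claw": 0},{"tx": 0,"ty": 0,"tz": 0,"wx": 0,"wy": 0,"wz": 0,"claw": 0}]'

```text
time_s: 3.08
position: [0.4718, -0.0556, 0.1264]
orientation: [[0.819, 0.574, -0.0], [0.574, -0.819, 0.0], [-0.0, -0.0, -1.0]]
force: [-0.0, -0.7, -0.1]
gripper_width: 0.0856
```

```bash
python3 w.py w3; python3 - <<'E'
from h import *
import pickle
o,f=pickle.load(open('pics/w3.pkl','rb'));C=cam('wrist',o)
g=(.471,-.055)
pl=[(proj(C,circ(*g[:2],z,r)),c) for z,r,c in((.105,.034,(0,0,255)),(0,.022,(255,0,0)))]
crop(f,(0,0,512,384),1.5,'pics/w3c.png',pl)
print(o['orientation'].T@(np.array([.471,-.055,.076])-o['position'])/.25)
E
```

```text
3.0833 [ 0.47182704 -0.055632    0.12641348] [-0.02794461 -0.70159605 -0.09311083] 0.08561905811664547 [[0.819, 0.574, -0.0], [0.574, -0.819, 0.0], [-0.0, -0.0, -1.0]]
[-0.00121751 -0.00392726  0.201655  ]
```

View pics/w3c.png

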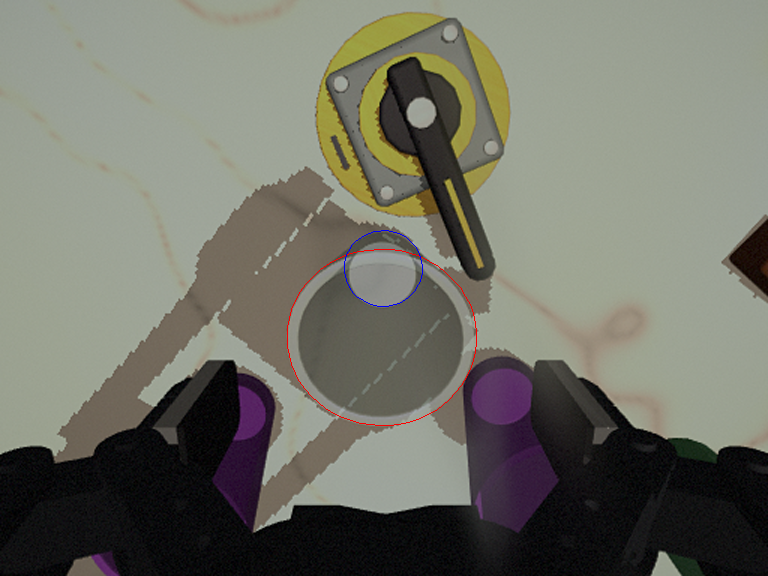

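jog_arm --motion '[{"tx": -0.001,"ty": -0.005,"tz": 0.04,"wx": 0,"wy": 0,"wz": 0,"claw": 0},{"tx": 0,"ty": 0,"tz": 0.06,"wx": 0,"wy": 0,"wz": 0,"claw": 0},{"tx": 0,"ty": 0,"tz": 0.06,"wx": 0,"wy": 0,"wz": 0,"claw": 0},{"tx": 0,"ty": 0,"tz": 0.04,"wx": 0,"wy": 0,"wz": 0,"claw": 0},{"tx": 0,"ty": 0,"tz": 0,"wx": 0,"wy": 0,"wz": 0,"claw": 0},{"tx": 0,"ty": 0,"tz": 0,"wx": 0,"wy": 0,"wz": 0,"claw": 0.1},{"tx": 0,"ty": 0,"tz": 0,"wx": 0,"wy": 0,"wz": 0,"claw": 0.2},{"tx": 0,"ty": 0,"tz": 0,"wx": 0,"wy": 0,"wz": 0,"claw": 0.3},{"tx": 0,"ty": 0,"tz": 0,"wx": 0,"wy": 0,"wz": 0,"claw": 0.4},{"tx": 0,"ty": 0,"tz": 0,"wx": 0,"wy": 0,"wz": 0,"claw": 0.5}]' --newtons 25

```text
time_s: 3.97
position: [0.4715, -0.0546, 0.0772]
orientation: [[0.818, 0.575, 0.002], [0.575, -0.818, -0.0], [0.002, 0.001, -1.0]]
force: [-1.5, 1.7, 5.9]
gripper_width: 0.0664
```

jog_arm --motion '[{"tx": 0,"ty": 0,"tz": 0,"wx": 0,"wy": 0,"wz": 0,"claw": 0.5},{"tx": 0,"ty": 0,"tz": 0,"wx": 0,"wy": 0,"wz": 0,"claw": 0.5},{"tx": 0,"ty": 0,"tz": 0,"wx": 0,"wy": 0,"wz": 0,"claw": 0.5}]'

```text
time_s: 4.22
position: [0.4715, -0.0546, 0.0772]
orientation: [[0.818, 0.575, 0.002], [0.575, -0.818, -0.0], [0.002, 0.001, -1.0]]
force: [-1.7, 0.7, 6.7]
gripper_width: 0.0659
```

```bash
python3 w.py w4; python3 - <<'E'
from h import *
f=grab_frame('side');crop(f,(230,120,390,260),4.5,'pics/s4.png')
E
```

```text
4.2167 [ 0.47149261 -0.05464073  0.07724936] [-1.69793854  0.69560104  6.70407185] 0.06588345489298199 [[0.818, 0.575, 0.002], [0.575, -0.818, -0.0], [0.002, 0.001, -1.0]]
```

View pics/w4.png

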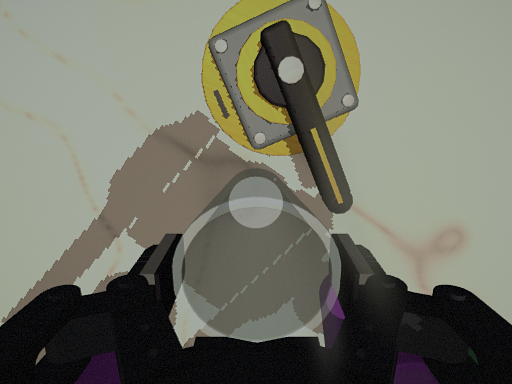

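View pics/s4.png

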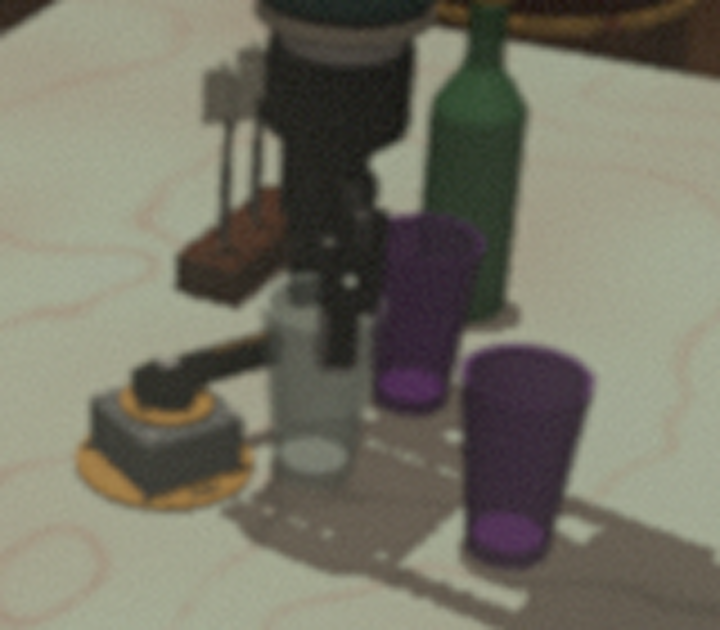

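jog_arm --motion '[{"tx": 0,"ty": 0,"tz": 0,"wx": 0,"wy": 0,"wz": 0,"claw": 0.5},{"tx": 0,"ty": 0,"tz": -0.01,"wx": 0,"wy": 0,"wz": 0,"claw": 0.5},{"tx": 0,"ty": 0,"tz": -0.02,"wx": 0,"wy": 0,"wz": 0,"claw": 0.5},{"tx": 0,"ty": 0,"tz": -0.05,"wx": 0,"wy": 0,"wz": 0,"claw": 0.5},{"tx": 0,"ty": 0,"tz": -0.1,"wx": 0,"wy": 0,"wz": 0,"claw": 0.5},{"tx": 0,"ty": 0,"tz": -0.1,"wx": 0,"wy": 0,"wz": 0,"claw": 0.5},{"tx": 0,"ty": 0,"tz": -0.1,"wx": 0,"wy": 0,"wz": 0,"claw": 0.5},{"tx": 0,"ty": 0,"tz": -0.1,"wx": 0,"wy": 0,"wz": 0,"claw": 0.5},{"tx": 0,"ty": 0,"tz": -0.1,"wx": 0,"wy": 0,"wz": 0,"claw": 0.5},{"tx": 0,"ty": 0,"tz": -0.06,"wx": 0,"wy": 0,"wz": 0,"claw": 0.5}]' --newtons 35

```text
time_s: 5.15
position: [0.4711, -0.0547, 0.2396]
orientation: [[0.818, 0.575, 0.003], [0.575, -0.818, -0.001], [0.002, 0.002, -1.0]]
force: [0.1, 0.2, -1.0]
gripper_width: 0.0656
```

jog_arm --motion '[{"tx": 0,"ty": 0,"tz": -0.04,"wx": 0,"wy": 0,"wz": 0,"claw": 0.5},{"tx": 0,"ty": 0,"tz": 0,"wx": 0,"wy": 0,"wz": 0,"claw": 0.5},{"tx": 0,"ty": 0,"tz": 0,"wx": 0,"wy": 0,"wz": 0,"claw": 0.5}]'

```text
time_s: 5.4
position: [0.4707, -0.0546, 0.2452]
orientation: [[0.818, 0.575, -0.0], [0.575, -0.818, 0.0], [-0.0, -0.0, -1.0]]
force: [0.3, -0.1, -3.1]
gripper_width: 0.0658
```

```bash
python3 - <<'E'
from h import *
o=observe();print(o['position'],o['force'],o['gripper_width'])
f=grab_frame('side');crop(f,(100,40,400,320),2.6,'pics/s5.png')
d=np.array([.5984-o['position'][0],.281-o['position'][1],0]);print(o['orientation'].T@d/.25)
E
```

```text
[ 0.47072167 -0.05463803  0.24517891] [ 0.3276348  -0.06448507 -3.08239202] 0.06584015412750394
[ 1.19018461e+00 -8.04198314e-01 -1.48684324e-04]
```

View pics/s5.png

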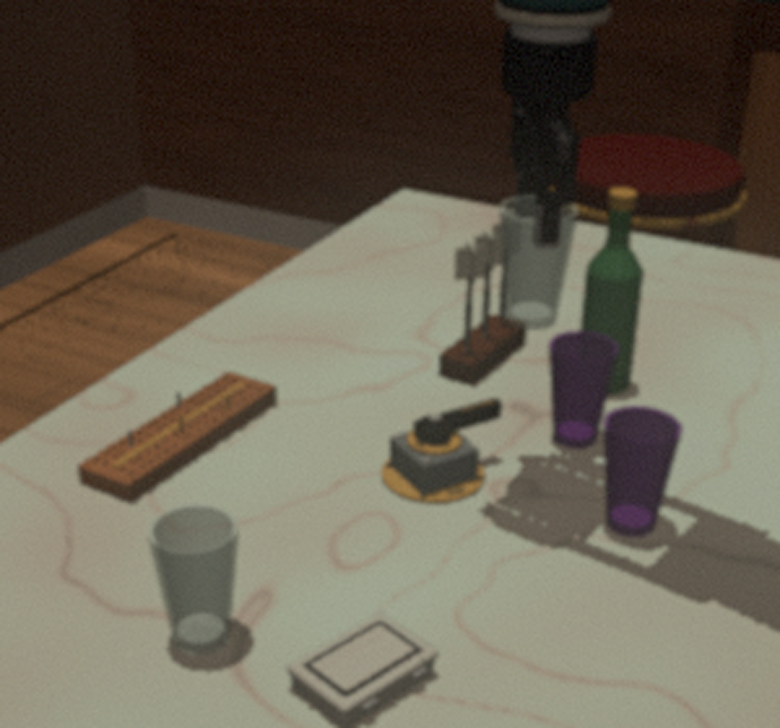

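jog_arm --motion '[{"tx": 0.04,"ty": -0.04,"tz": 0,"wx": 0,"wy": 0,"wz": 0,"claw": 0.5},{"tx": 0.08,"ty": -0.08,"tz": 0,"wx": 0,"wy": 0,"wz": 0,"claw": 0.5},{"tx": 0.09,"ty": -0.09,"tz": 0,"wx": 0,"wy": 0,"wz": 0,"claw": 0.5},{"tx": 0.09,"ty": -0.09,"tz": 0,"wx": 0,"wy": 0,"wz": 0,"claw": 0.5},{"tx": 0.09,"ty": -0.09,"tz": 0,"wx": 0,"wy": 0,"wz": 0,"claw": 0.5},{"tx": 0.09,"ty": -0.09,"tz": 0,"wx": 0,"wy": 0,"wz": 0,"claw": 0.5},{"tx": 0.09,"ty": -0.09,"tz": 0,"wx": 0,"wy": 0,"wz": 0,"claw": 0.5},{"tx": 0.09,"ty": -0.09,"tz": 0,"wx": 0,"wy": 0,"wz": 0,"claw": 0.5},{"tx": 0.09,"ty": -0.09,"tz": 0,"wx": 0,"wy": 0,"wz": 0,"claw": 0.5},{"tx": 0.08,"ty": -0.05,"tz": 0,"wx": 0,"wy": 0,"wz": 0,"claw": 0.5}]'

```text
time_s: 6.28
position: [0.5246, 0.2308, 0.2438]
orientation: [[0.817, 0.576, -0.002], [0.576, -0.817, -0.0], [-0.002, -0.001, -1.0]]
force: [-0.0, -0.1, -1.1]
gripper_width: 0.0655
```

jog_arm --motion '[{"tx": 0.04,"ty": -0.004,"tz": 0,"wx": 0,"wy": 0,"wz": 0,"claw": 0.5},{"tx": 0,"ty": 0,"tz": 0,"wx": 0,"wy": 0,"wz": 0,"claw": 0.5},{"tx": 0,"ty": 0,"tz": 0,"wx": 0,"wy": 0,"wz": 0,"claw": 0.5},{"tx": 0,"ty": 0,"tz": 0,"wx": 0,"wy": 0,"wz": 0,"claw": 0.5}]'

```text
time_s: 6.62
position: [0.5328, 0.234, 0.245]
orientation: [[0.818, 0.575, -0.001], [0.575, -0.818, -0.001], [-0.001, -0.0, -1.0]]
force: [-0.5, 0.2, -1.9]
gripper_width: 0.0657
```

```bash
python3 w.py w6;python3 - <<'E'
from h import *
import pickle
o,f=pickle.load(open('pics/w6.pkl','rb'));C=cam('wrist',o)
g=(.5984,.281)
pl=[(proj(C,circ(*g[:2],z,r)),c) for z,r,c in((.105,.034,(0,0,255)),(0,.022,(255,0,0)))]
crop(f,(0,0,512,384),1.5,'pics/w6c.png',pl)
E
```

```text
6.6167 [0.53276352 0.23395013 0.24503682] [-0.51818451  0.1739194  -1.89814588] 0.06573511340731573 [[0.818, 0.575, -0.001], [0.575, -0.818, -0.001], [-0.001, -0.0, -1.0]]
```

View pics/w6c.png

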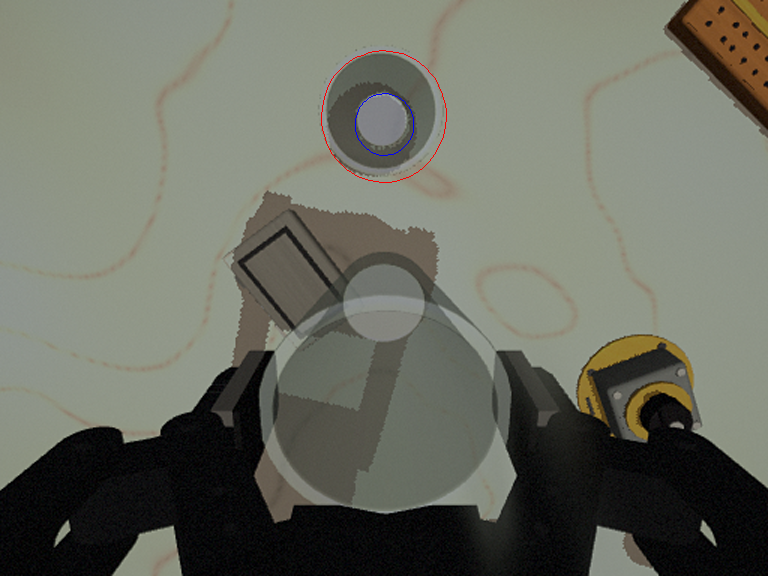

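```bash
python3 - <<'E'
from h import *
import pickle
o,f=pickle.load(open('pics/w6.pkl','rb'));C=cam('wrist',o)
g=back(C,(382/1.5-.17,111/1.5-.2),.105);print(g)
z0=o['position'][2]-.0772
p=o['position']
pl=[(proj(C,circ(*g[:2],z,r)),c) for z,r,c in((.105,.034,(0,0,255)),(0,.022,(255,0,0)))]
pl+=[(proj(C,circ(*p[:2],z0+z,r)),c) for z,r,c in((.105,.034,(0,255,0)),(0,.022,(0,255,255)))]
crop(f,(150,10,360,350),2.3,'pics/w6d.png',pl)
d=np.array([g[0]-p[0],g[1]-p[1],0]);print(o['orientation'].T@d/.25)
E
```

```text
[0.60103025 0.28346897 0.105     ]
[ 0.33730277 -0.00510581 -0.00039699]
```

View pics/w6d.png

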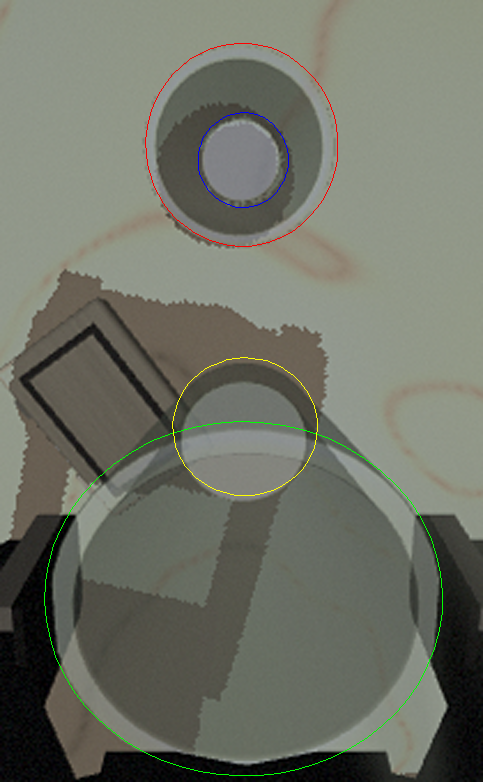

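jog_arm --motion '[{"tx": 0.03,"ty": 0,"tz": 0,"wx": 0,"wy": 0,"wz": 0,"claw": 0.5},{"tx": 0.06,"ty": 0,"tz": 0,"wx": 0,"wy": 0,"wz": 0,"claw": 0.5},{"tx": 0.08,"ty": -0.005,"tz": 0,"wx": 0,"wy": 0,"wz": 0,"claw": 0.5},{"tx": 0.08,"ty": 0,"tz": 0,"wx": 0,"wy": 0,"wz": 0,"claw": 0.5},{"tx": 0.06,"ty": 0,"tz": 0.04,"wx": 0,"wy": 0,"wz": 0,"claw": 0.5},{"tx": 0.027,"ty": 0,"tz": 0.06,"wx": 0,"wy": 0,"wz": 0,"claw": 0.5},{"tx": 0,"ty": 0,"tz": 0.06,"wx": 0,"wy": 0,"wz": 0,"claw": 0.5},{"tx": 0,"ty": 0,"tz": 0,"wx": 0,"wy": 0,"wz": 0,"claw": 0.5},{"tx": 0,"ty": 0,"tz": 0,"wx": 0,"wy": 0,"wz": 0,"claw": 0.5},{"tx": 0,"ty": 0,"tz": 0,"wx": 0,"wy": 0,"wz": 0,"claw": 0.5}]'

```text
time_s: 7.5
position: [0.6008, 0.284, 0.2063]
orientation: [[0.818, 0.575, 0.0], [0.575, -0.818, 0.0], [0.0, 0.0, -1.0]]
force: [0.1, -0.1, -1.0]
gripper_width: 0.0658
```

```bash
python3 w.py w7;python3 - <<'E'
from h import *
import pickle
o,f=pickle.load(open('pics/w7.pkl','rb'))
print(o['orientation'].T@(np.array([.601,.2835,.205])-o['position'])/.25)
crop(f,(120,140,400,350),2.2,'pics/w7c.png')
s=grab_frame('side');C=cam('side')
g=(.601,.2835)
pl=[(proj(C,circ(*g[:2],z,r)),c) for z,r,c in((.105,.034,(0,0,255)),(0,.022,(255,0,0)))]
crop(s,(110,130,260,310),3.3,'pics/s7.png',pl)
E
```

```text
7.5 [0.60084678 0.28398878 0.20629675] [ 0.05088258 -0.14528813 -1.0056839 ] 0.06575075471828226 [[0.818, 0.575, 0.0], [0.575, -0.818, 0.0], [0.0, 0.0, -1.0]]
[-0.00062513  0.00195133  0.00518697]
```

View pics/w7c.png

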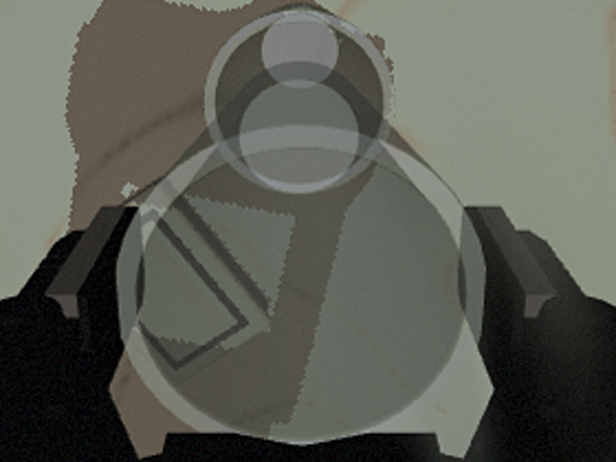

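View pics/s7.png

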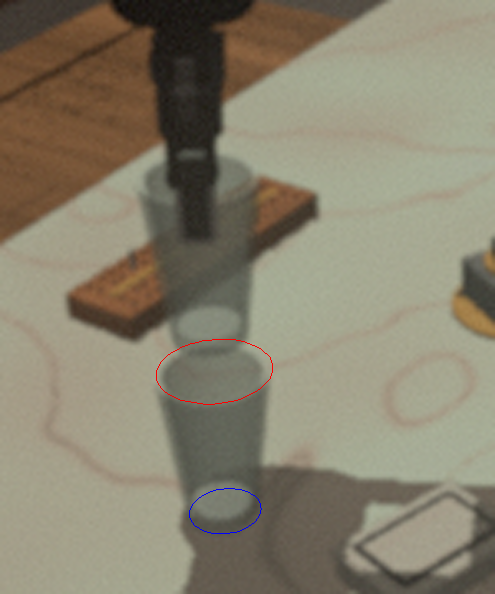

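jog_arm --motion '[{"tx": 0,"ty": -0.002,"tz": 0.02,"wx": 0,"wy": 0,"wz": 0,"claw": 0.5},{"tx": 0,"ty": 0,"tz": 0.04,"wx": 0,"wy": 0,"wz": 0,"claw": 0.5},{"tx": 0,"ty": 0,"tz": 0.04,"wx": 0,"wy": 0,"wz": 0,"claw": 0.5},{"tx": 0,"ty": 0,"tz": 0.04,"wx": 0,"wy": 0,"wz": 0,"claw": 0.5},{"tx": 0,"ty": 0,"tz": 0.04,"wx": 0,"wy": 0,"wz": 0,"claw": 0.5},{"tx": 0,"ty": 0,"tz": 0.04,"wx": 0,"wy": 0,"wz": 0,"claw": 0.5},{"tx": 0,"ty": 0,"tz": 0.03,"wx": 0,"wy": 0,"wz": 0,"claw": 0.5},{"tx": 0,"ty": 0,"tz": 0.02,"wx": 0,"wy": 0,"wz": 0,"claw": 0.5},{"tx": 0,"ty": 0,"tz": 0,"wx": 0,"wy": 0,"wz": 0,"claw": 0.5},{"tx": 0,"ty": 0,"tz": 0,"wx": 0,"wy": 0,"wz": 0,"claw": 0.5}]'

```text
time_s: 8.43
position: [0.6009, 0.2849, 0.1382]
orientation: [[0.818, 0.575, -0.0], [0.575, -0.818, -0.0], [-0.0, -0.0, -1.0]]
force: [-0.5, -0.6, -1.4]
gripper_width: 0.0654
```

```bash
python3 - <<'E'
from h import *
o=observe();print(o['position'],o['force'],o['ft_torque'],o['gripper_width'])
s=grab_frame('side')
crop(s,(110,130,260,310),3.3,'pics/s8.png')
E
```

```text
[0.60093867 0.28485396 0.13815841] [-0.49506828 -0.58721208 -1.43363449] [ 0.01648024  0.00453768 -0.01801798] 0.06541966915992034
```

View pics/s8.png

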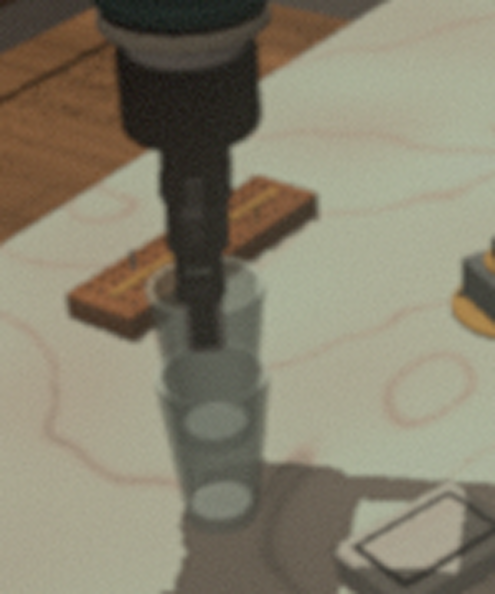

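jog_arm --motion '[{"tx": 0,"ty": 0.002,"tz": 0.012,"wx": 0,"wy": 0,"wz": 0,"claw": 0.5},{"tx": 0,"ty": 0,"tz": 0.012,"wx": 0,"wy": 0,"wz": 0,"claw": 0.5},{"tx": 0,"ty": 0,"tz": 0.012,"wx": 0,"wy": 0,"wz": 0,"claw": 0.5},{"tx": 0,"ty": 0,"tz": 0.004,"wx": 0,"wy": 0,"wz": 0,"claw": 0.5},{"tx": 0,"ty": 0,"tz": 0.004,"wx": 0,"wy": 0,"wz": 0,"claw": 0.5},{"tx": 0,"ty": 0,"tz": 0,"wx": 0,"wy": 0,"wz": 0,"claw": 0.5},{"tx": 0,"ty": 0,"tz": 0,"wx": 0,"wy": 0,"wz": 0,"claw": 0.5}]'

```text
time_s: 9.07
position: [0.6012, 0.2844, 0.1273]
orientation: [[0.818, 0.575, -0.0], [0.575, -0.818, -0.0], [-0.0, -0.0, -1.0]]
force: [-0.8, -0.1, -3.0]
gripper_width: 0.0653
```

jog_arm --motion '[{"tx": 0,"ty": 0,"tz": 0.004,"wx": 0,"wy": 0,"wz": 0,"claw": 0.5},{"tx": 0,"ty": 0,"tz": 0.004,"wx": 0,"wy": 0,"wz": 0,"claw": 0.5},{"tx": 0,"ty": 0,"tz": 0.004,"wx": 0,"wy": 0,"wz": 0,"claw": 0.5},{"tx": 0,"ty": 0,"tz": 0,"wx": 0,"wy": 0,"wz": 0,"claw": 0.5},{"tx": 0,"ty": 0,"tz": 0,"wx": 0,"wy": 0,"wz": 0,"claw": 0.5}]'

```text
time_s: 9.48
position: [0.6012, 0.2844, 0.1242]
orientation: [[0.818, 0.575, -0.0], [0.575, -0.818, -0.0], [-0.0, -0.0, -1.0]]
force: [0.0, -0.5, -1.6]
gripper_width: 0.0654
```

jog_arm --motion '[{"tx": 0,"ty": 0,"tz": 0.004,"wx": 0,"wy": 0,"wz": 0,"claw": 0.5},{"tx": 0,"ty": 0,"tz": 0.004,"wx": 0,"wy": 0,"wz": 0,"claw": 0.5},{"tx": 0,"ty": 0,"tz": 0,"wx": 0,"wy": 0,"wz": 0,"claw": 0.5},{"tx": 0,"ty": 0,"tz": 0,"wx": 0,"wy": 0,"wz": 0,"claw": 0.5}]'

```text
time_s: 9.82
position: [0.6012, 0.2844, 0.1221]
orientation: [[0.818, 0.575, -0.0], [0.575, -0.818, -0.0], [-0.0, -0.0, -1.0]]
force: [0.2, -0.3, -1.5]
gripper_width: 0.0661
```

jog_arm --motion '[{"tx": 0,"ty": 0,"tz": 0.004,"wx": 0,"wy": 0,"wz": 0,"claw": 0.5},{"tx": 0,"ty": 0,"tz": 0,"wx": 0,"wy": 0,"wz": 0,"claw": 0.5},{"tx": 0,"ty": 0,"tz": 0,"wx": 0,"wy": 0,"wz": 0,"claw": 0.5}]'

```text
time_s: 10.07
position: [0.6012, 0.2844, 0.1212]
orientation: [[0.818, 0.575, -0.0], [0.575, -0.818, 0.0], [-0.0, -0.0, -1.0]]
force: [0.8, 0.3, -1.9]
gripper_width: 0.0655
```

jog_arm --motion '[{"tx": 0,"ty": 0,"tz": 0.004,"wx": 0,"wy": 0,"wz": 0,"claw": 0.5},{"tx": 0,"ty": 0,"tz": 0,"wx": 0,"wy": 0,"wz": 0,"claw": 0.5},{"tx": 0,"ty": 0,"tz": 0,"wx": 0,"wy": 0,"wz": 0,"claw": 0.5}]'

```text
time_s: 10.32
position: [0.6011, 0.2845, 0.1201]
orientation: [[0.818, 0.575, -0.0], [0.575, -0.818, 0.0], [-0.0, -0.0, -1.0]]
force: [-0.4, 0.4, -2.1]
gripper_width: 0.0657
```

jog_arm --motion '[{"tx": 0,"ty": 0,"tz": 0.004,"wx": 0,"wy": 0,"wz": 0,"claw": 0.5},{"tx": 0,"ty": 0,"tz": 0,"wx": 0,"wy": 0,"wz": 0,"claw": 0.5},{"tx": 0,"ty": 0,"tz": 0,"wx": 0,"wy": 0,"wz": 0,"claw": 0.5}]'

```text
time_s: 10.57
position: [0.6012, 0.2844, 0.1192]
orientation: [[0.818, 0.575, 0.0], [0.575, -0.818, -0.0], [-0.0, 0.0, -1.0]]
force: [-1.1, 0.6, -1.7]
gripper_width: 0.0655
```

```bash
python3 - <<'E'
from h import *
o=observe();print(o['position'],o['force'],o['ft_torque'],o['gripper_width'])
s=grab_frame('side')
crop(s,(110,130,260,310),3.3,'pics/s9.png')
E
```

```text
[0.6012238  0.28436236 0.11918475] [-1.06509754  0.61650149 -1.74056578] [-0.04233775 -0.10383511 -0.01849176] 0.06554843299558481
```

View pics/s9.png

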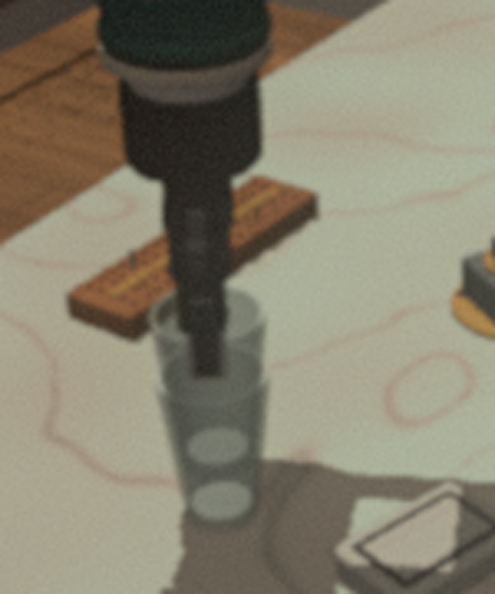

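jog_arm --motion '[{"tx": 0,"ty": 0,"tz": 0.003,"wx": 0,"wy": 0,"wz": 0,"claw": 0.5},{"tx": 0,"ty": 0,"tz": 0,"wx": 0,"wy": 0,"wz": 0,"claw": 0.5},{"tx": 0,"ty": 0,"tz": 0,"wx": 0,"wy": 0,"wz": 0,"claw": 0.5}]'

```text
time_s: 10.87
position: [0.6014, 0.2844, 0.1187]
orientation: [[0.818, 0.575, 0.0], [0.575, -0.818, 0.0], [0.0, 0.0, -1.0]]
force: [0.2, -0.6, 0.9]
gripper_width: 0.0657
```

```bash
python3 -c "
from h import *
o=observe();print(o['position'],o['force'],o['ft_torque'],o['gripper_width'])"
```

```text
[0.60135132 0.28441733 0.1187342 ] [ 0.19667131 -0.58672396  0.92605162] [-0.18697854 -0.07772655  0.04571435] 0.0656523733764947
```

jog_arm --motion '[{"tx": 0,"ty": 0,"tz": 0.002,"wx": 0,"wy": 0,"wz": 0,"claw": 0.5},{"tx": 0,"ty": 0,"tz": 0,"wx": 0,"wy": 0,"wz": 0,"claw": 0.5},{"tx": 0,"ty": 0,"tz": 0,"wx": 0,"wy": 0,"wz": 0,"claw": 0.5}]'

```text
time_s: 11.12
position: [0.6014, 0.2845, 0.1186]
orientation: [[0.818, 0.575, 0.001], [0.575, -0.818, 0.0], [0.001, 0.0, -1.0]]
force: [-0.1, -0.5, 5.0]
gripper_width: 0.0657
```

```bash
python3 -c "
from h import *
o=observe();print(o['position'],o['force'],o['ft_torque'],o['gripper_width'])"
```

```text
[0.60144277 0.2845248  0.11857044] [-0.05915026 -0.51382385  5.01483047] [-0.24660263 -0.06375024  0.03004579] 0.06574143909113889
```

jog_arm --motion '[{"tx": 0,"ty": 0,"tz": 0,"wx": 0,"wy": 0,"wz": 0,"claw": 0.23},{"tx": 0,"ty": 0,"tz": 0,"wx": 0,"wy": 0,"wz": 0,"claw": 0.2},{"tx": 0,"ty": 0,"tz": 0,"wx": 0,"wy": 0,"wz": 0,"claw": 0.17},{"tx": 0,"ty": 0,"tz": 0,"wx": 0,"wy": 0,"wz": 0,"claw": 0.14},{"tx": 0,"ty": 0,"tz": 0,"wx": 0,"wy": 0,"wz": 0,"claw": 0.1},{"tx": 0,"ty": 0,"tz": 0,"wx": 0,"wy": 0,"wz": 0,"claw": 0.05},{"tx": 0,"ty": 0,"tz": 0,"wx": 0,"wy": 0,"wz": 0,"claw": 0},{"tx": 0,"ty": 0,"tz": 0,"wx": 0,"wy": 0,"wz": 0,"claw": 0},{"tx": 0,"ty": 0,"tz": 0,"wx": 0,"wy": 0,"wz": 0,"claw": 0}]' --newtons 20

```text
time_s: 11.87
position: [0.6012, 0.2844, 0.118]
orientation: [[0.818, 0.575, -0.0], [0.575, -0.818, 0.0], [-0.0, -0.0, -1.0]]
force: [-0.2, -0.4, -0.8]
gripper_width: 0.0854
```

```bash
python3 w.py w10; python3 - <<'E'
from h import *
o=observe();print(o['position'],o['force'],o['ft_torque'],o['gripper_width'])
s=grab_frame('side')
crop(s,(110,130,260,310),3.3,'pics/s10.png')
E
```

```text
11.8667 [0.60118991 0.28442466 0.11795611] [-0.20346557 -0.44805221 -0.81114541] 0.08537963645857413 [[0.818, 0.575, -0.0], [0.575, -0.818, 0.0], [-0.0, -0.0, -1.0]]
[0.6012334  0.28440726 0.11798324] [-0.34143693  0.13282103  0.00794321] [ 0.02863792  0.05545372 -0.01104969] 0.08585238981368737
```

View pics/s10.png

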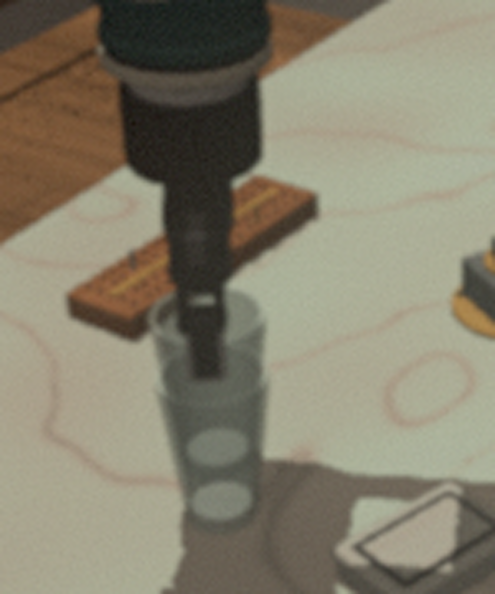

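View pics/w10.png

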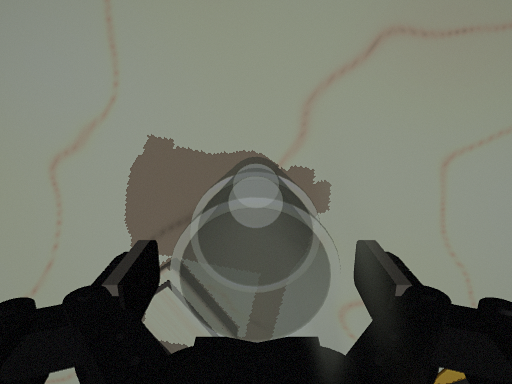

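jog_arm --motion '[{"tx": 0,"ty": 0,"tz": -0.02,"wx": 0,"wy": 0,"wz": 0,"claw": 0},{"tx": 0,"ty": 0,"tz": -0.04,"wx": 0,"wy": 0,"wz": 0,"claw": 0},{"tx": 0,"ty": 0,"tz": -0.06,"wx": 0,"wy": 0,"wz": 0,"claw": 0},{"tx": 0,"ty": 0,"tz": -0.1,"wx": 0,"wy": 0,"wz": 0,"claw": 0},{"tx": 0,"ty": 0,"tz": -0.12,"wx": 0,"wy": 0,"wz": 0,"claw": 0},{"tx": 0,"ty": 0,"tz": -0.12,"wx": 0,"wy": 0,"wz": 0,"claw": 0},{"tx": 0,"ty": 0,"tz": -0.1,"wx": 0,"wy": 0,"wz": 0,"claw": 0},{"tx": 0,"ty": 0,"tz": 0,"wx": 0,"wy": 0,"wz": 0,"claw": 0}]'

```text
time_s: 12.63
position: [0.6022, 0.2849, 0.2662]
orientation: [[0.818, 0.575, 0.008], [0.575, -0.818, 0.004], [0.009, 0.002, -1.0]]
force: [0.0, 0.4, 1.0]
gripper_width: 0.0855
```

```bash
cat > wp.py <<'E'
from h import *
o=observe();p=o['position'];R=o['orientation'];print(p)
A=np.array([.545,-.0222]);off=-121.5
def P(phi,r,d):
    a=np.radians(off-phi);u=np.array([np.cos(a),np.sin(a)]);n=np.array([-u[1],u[0]])
    return A+r*u+d*n
q=p
for phi,r,d,z in((0,.062,.045,.25),(0,.062,.045,.05),(0,.062,.025,.05),(15,.062,.02,.05),(30,.062,.02,.05),(45,.062,.02,.05),(60,.062,.02,.05)):
    w=np.r_[P(phi,r,d),z];print(phi,d,w.round(4),(R.T@(w-q)/.25).round(3));q=w
E
python3 wp.py; python3 w.py w11; python3 - <<'E'
from h import *
s=grab_frame('side')
crop(s,(110,130,260,310),3.3,'pics/s11.png')
E
```

```text
[0.6022373  0.284895   0.26624743]
0 0.045 [ 0.551  -0.0986  0.25  ] [-1.051  1.136  0.058]
0 0.045 [ 0.551  -0.0986  0.05  ] [-0.007 -0.001  0.8  ]
0 0.025 [ 0.5339 -0.0881  0.05  ] [-0.032 -0.073 -0.   ]
15 0.02 [ 0.5138 -0.0794  0.05  ] [-0.046 -0.075 -0.001]
30 0.02 [ 0.5001 -0.0694  0.05  ] [-0.022 -0.064 -0.   ]
45 0.02 [ 0.4894 -0.0561  0.05  ] [-0.004 -0.068 -0.   ]
60 0.02 [ 0.4825 -0.0406  0.05  ] [ 0.013 -0.067 -0.   ]
12.6333 [0.6022373  0.284895   0.26624743] [0.01918299 0.43259626 1.02060361] 0.08548164871888343 [[0.818, 0.575, 0.008], [0.575, -0.818, 0.004], [0.009, 0.002, -1.0]]
```

View pics/s11.png

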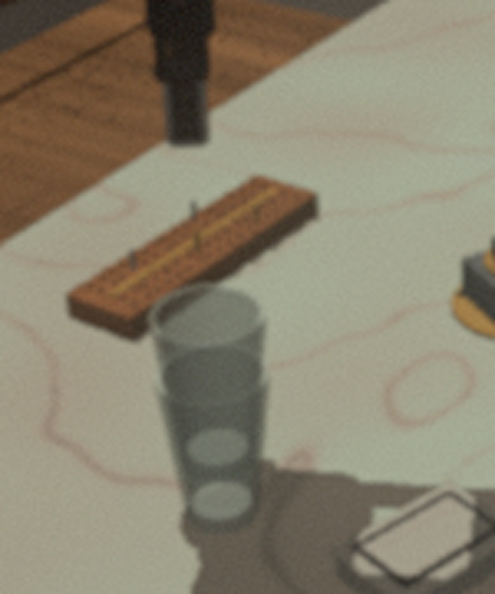

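View pics/w11.png

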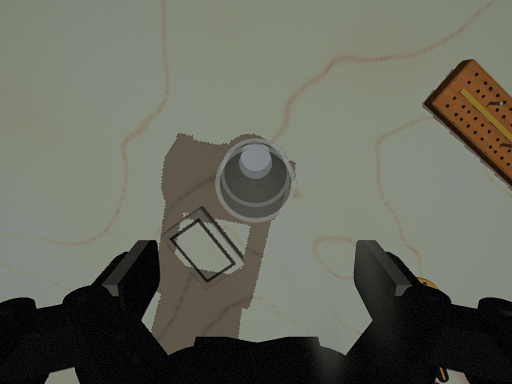

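jog_arm --motion '[{"tx": -0.05,"ty": 0.05,"tz": 0,"wx": 0,"wy": 0,"wz": 0,"claw": 1},{"tx": -0.09,"ty": 0.1,"tz": 0,"wx": 0,"wy": 0,"wz": 0,"claw": 1},{"tx": -0.09,"ty": 0.1,"tz": 0,"wx": 0,"wy": 0,"wz": 0,"claw": 1},{"tx": -0.09,"ty": 0.1,"tz": 0,"wx": 0,"wy": 0,"wz": 0,"claw": 1},{"tx": -0.09,"ty": 0.1,"tz": 0,"wx": 0,"wy": 0,"wz": 0,"claw": 1},{"tx": -0.09,"ty": 0.1,"tz": 0,"wx": 0,"wy": 0,"wz": 0,"claw": 1},{"tx": -0.09,"ty": 0.1,"tz": 0,"wx": 0,"wy": 0,"wz": 0,"claw": 1},{"tx": -0.09,"ty": 0.1,"tz": 0,"wx": 0,"wy": 0,"wz": 0,"claw": 1},{"tx": -0.09,"ty": 0.1,"tz": 0,"wx": 0,"wy": 0,"wz": 0,"claw": 1},{"tx": -0.09,"ty": 0.1,"tz": 0,"wx": 0,"wy": 0,"wz": 0,"claw": 1}]'

```text
time_s: 13.57
position: [0.5608, -0.0355, 0.2571]
orientation: [[0.818, 0.575, -0.001], [0.575, -0.818, 0.0], [-0.001, -0.001, -1.0]]
force: [0.7, -0.1, -0.8]
gripper_width: 0.0
```

jog_arm --motion '[{"tx": -0.09,"ty": 0.1,"tz": 0,"wx": 0,"wy": 0,"wz": 0,"claw": 1},{"tx": -0.07,"ty": 0.07,"tz": 0,"wx": 0,"wy": 0,"wz": 0,"claw": 1},{"tx": -0.03,"ty": 0.02,"tz": 0,"wx": 0,"wy": 0,"wz": 0,"claw": 1},{"tx": 0,"ty": 0,"tz": 0,"wx": 0,"wy": 0,"wz": 0,"claw": 1},{"tx": 0,"ty": 0,"tz": 0,"wx": 0,"wy": 0,"wz": 0,"claw": 1}]'

```text
time_s: 13.98
position: [0.5501, -0.0997, 0.2575]
orientation: [[0.818, 0.575, -0.001], [0.575, -0.818, 0.0], [-0.0, -0.001, -1.0]]
force: [-1.0, 0.1, -0.0]
gripper_width: -0.0001
```

```bash
python3 wp.py; python3 w.py w12
```

```text
[ 0.55010188 -0.09965969  0.25749829]
0 0.045 [ 0.551  -0.0986  0.25  ] [ 0.005 -0.002  0.03 ]
0 0.045 [ 0.551  -0.0986  0.05  ] [0.    0.001 0.8  ]
0 0.025 [ 0.5339 -0.0881  0.05  ] [-0.032 -0.073  0.   ]
15 0.02 [ 0.5138 -0.0794  0.05  ] [-0.046 -0.075  0.   ]
30 0.02 [ 0.5001 -0.0694  0.05  ] [-0.022 -0.064  0.   ]
45 0.02 [ 0.4894 -0.0561  0.05  ] [-0.005 -0.068  0.   ]
60 0.02 [ 0.4825 -0.0406  0.05  ] [ 0.013 -0.067  0.   ]
13.9833 [ 0.55010188 -0.09965969  0.25749829] [-1.02077895  0.06687648 -0.01821819] -0.0001002539316252964 [[0.818, 0.575, -0.001], [0.575, -0.818, 0.0], [-0.0, -0.001, -1.0]]
```

View pics/w12.png

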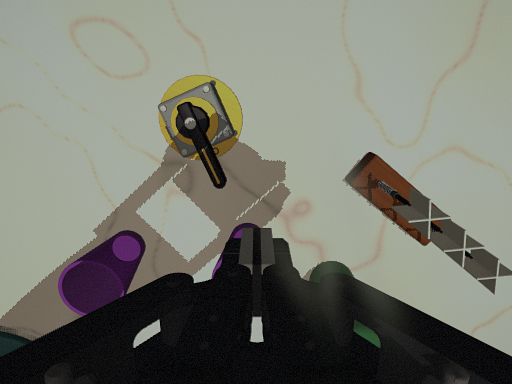

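jog_arm --motion '[{"tx": 0,"ty": 0,"tz": 0.05,"wx": 0,"wy": 0,"wz": 0,"claw": 1},{"tx": 0,"ty": 0,"tz": 0.12,"wx": 0,"wy": 0,"wz": 0,"claw": 1},{"tx": 0,"ty": 0,"tz": 0.12,"wx": 0,"wy": 0,"wz": 0,"claw": 1},{"tx": 0,"ty": 0,"tz": 0.12,"wx": 0,"wy": 0,"wz": 0,"claw": 1},{"tx": 0,"ty": 0,"tz": 0.12,"wx": 0,"wy": 0,"wz": 0,"claw": 1},{"tx": 0,"ty": 0,"tz": 0.12,"wx": 0,"wy": 0,"wz": 0,"claw": 1},{"tx": 0,"ty": 0,"tz": 0.1,"wx": 0,"wy": 0,"wz": 0,"claw": 1},{"tx": 0,"ty": 0,"tz": 0.06,"wx": 0,"wy": 0,"wz": 0,"claw": 1},{"tx": 0,"ty": 0,"tz": 0.02,"wx": 0,"wy": 0,"wz": 0,"claw": 1},{"tx": 0,"ty": 0,"tz": 0,"wx": 0,"wy": 0,"wz": 0,"claw": 1}]'

```text
time_s: 14.87
position: [0.5497, -0.0987, 0.0486]
orientation: [[0.817, 0.576, -0.003], [0.576, -0.817, 0.001], [-0.002, -0.002, -1.0]]
force: [0.0, -0.1, 0.4]
gripper_width: -0.0
```

```bash
python3 wp.py; python3 w.py w13
```

```text
[ 0.54973527 -0.09867275  0.04863495]
0 0.045 [ 0.551  -0.0986  0.25  ] [ 0.003  0.001 -0.805]
0 0.045 [ 0.551  -0.0986  0.05  ] [0.001 0.002 0.8  ]
0 0.025 [ 0.5339 -0.0881  0.05  ] [-0.032 -0.073  0.   ]
15 0.02 [ 0.5138 -0.0794  0.05  ] [-0.046 -0.075  0.   ]
30 0.02 [ 0.5001 -0.0694  0.05  ] [-0.022 -0.064  0.   ]
45 0.02 [ 0.4894 -0.0561  0.05  ] [-0.004 -0.068  0.   ]
60 0.02 [ 0.4825 -0.0406  0.05  ] [ 0.013 -0.067  0.   ]
14.8667 [ 0.54973527 -0.09867275  0.04863495] [ 0.0487549  -0.11531835  0.41135946] -1.6837673409833184e-05 [[0.817, 0.576, -0.003], [0.576, -0.817, 0.001], [-0.002, -0.002, -1.0]]
```

View pics/w13.png

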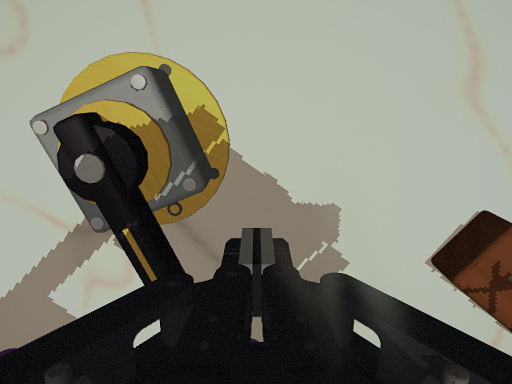

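jog_arm --motion '[{"tx": -0.011,"ty": -0.024,"tz": 0,"wx": 0,"wy": 0,"wz": 0,"claw": 1},{"tx": -0.011,"ty": -0.024,"tz": 0,"wx": 0,"wy": 0,"wz": 0,"claw": 1},{"tx": -0.011,"ty": -0.024,"tz": 0,"wx": 0,"wy": 0,"wz": 0,"claw": 1},{"tx": -0.015,"ty": -0.025,"tz": 0,"wx": 0,"wy": 0,"wz": 0,"claw": 1},{"tx": -0.015,"ty": -0.025,"tz": 0,"wx": 0,"wy": 0,"wz": 0,"claw": 1},{"tx": -0.015,"ty": -0.025,"tz": 0,"wx": 0,"wy": 0,"wz": 0,"claw": 1}]'

```text
time_s: 15.42
position: [0.5134, -0.0806, 0.0514]
orientation: [[0.818, 0.575, 0.003], [0.575, -0.818, -0.0], [0.002, 0.002, -1.0]]
force: [4.1, -0.7, 1.0]
gripper_width: 0.0001
```

jog_arm --motion '[{"tx": -0.007,"ty": -0.021,"tz": 0,"wx": 0,"wy": 0,"wz": 0,"claw": 1},{"tx": -0.007,"ty": -0.021,"tz": 0,"wx": 0,"wy": 0,"wz": 0,"claw": 1},{"tx": -0.007,"ty": -0.021,"tz": 0,"wx": 0,"wy": 0,"wz": 0,"claw": 1}]'

```text
time_s: 15.67
position: [0.4998, -0.0708, 0.0509]
orientation: [[0.818, 0.575, 0.001], [0.575, -0.818, -0.0], [0.001, 0.001, -1.0]]
force: [3.5, -0.8, 0.1]
gripper_width: 0.0001
```

```bash
python3 wp.py; python3 w.py w14
```

```text
[ 0.49981818 -0.07078449  0.05086336]
0 0.045 [ 0.551  -0.0986  0.25  ] [ 0.104  0.209 -0.796]
0 0.045 [ 0.551  -0.0986  0.05  ] [-0.    -0.001  0.8  ]
0 0.025 [ 0.5339 -0.0881  0.05  ] [-0.032 -0.073 -0.   ]
15 0.02 [ 0.5138 -0.0794  0.05  ] [-0.046 -0.075 -0.   ]
30 0.02 [ 0.5001 -0.0694  0.05  ] [-0.022 -0.064 -0.   ]
45 0.02 [ 0.4894 -0.0561  0.05  ] [-0.004 -0.068 -0.   ]
60 0.02 [ 0.4825 -0.0406  0.05  ] [ 0.013 -0.067 -0.   ]
15.6667 [ 0.49981818 -0.07078449  0.05086336] [ 3.45059805 -0.79903847  0.07215412] 9.35432916086271e-05 [[0.818, 0.575, 0.001], [0.575, -0.818, -0.0], [0.001, 0.001, -1.0]]
```

View pics/w14.png

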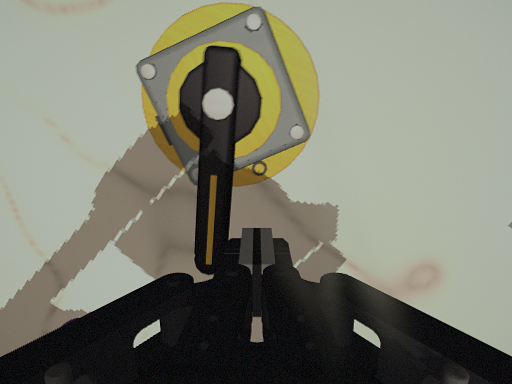

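Handle is turning, pushed cleanly near its tip. Continue.

jog_arm --motion '[{"tx": 0.001,"ty": -0.022,"tz": 0,"wx": 0,"wy": 0,"wz": 0,"claw": 1},{"tx": 0,"ty": -0.022,"tz": 0,"wx": 0,"wy": 0,"wz": 0,"claw": 1},{"tx": 0,"ty": -0.024,"tz": 0,"wx": 0,"wy": 0,"wz": 0,"claw": 1},{"tx": 0.004,"ty": -0.023,"tz": 0,"wx": 0,"wy": 0,"wz": 0,"claw": 1},{"tx": 0.004,"ty": -0.023,"tz": 0,"wx": 0,"wy": 0,"wz": 0,"claw": 1},{"tx": 0.004,"ty": -0.022,"tz": 0,"wx": 0,"wy": 0,"wz": 0,"claw": 1},{"tx": 0,"ty": 0,"tz": 0,"wx": 0,"wy": 0,"wz": 0,"claw": 1},{"tx": 0,"ty": 0,"tz": 0,"wx": 0,"wy": 0,"wz": 0,"claw": 1}]'

```text
time_s: 16.38
position: [0.4831, -0.041, 0.0504]
orientation: [[0.817, 0.576, -0.0], [0.576, -0.817, 0.0], [-0.0, -0.0, -1.0]]
force: [0.5, -0.1, 0.2]
gripper_width: -0.0002
```

```bash
python3 w.py w15
```

```text
16.3833 [ 0.48305707 -0.04100268  0.0504495 ] [ 0.46862586 -0.13464823  0.23157591] -0.00020850567079526574 [[0.817, 0.576, -0.0], [0.576, -0.817, 0.0], [-0.0, -0.0, -1.0]]
```

View pics/w15.png

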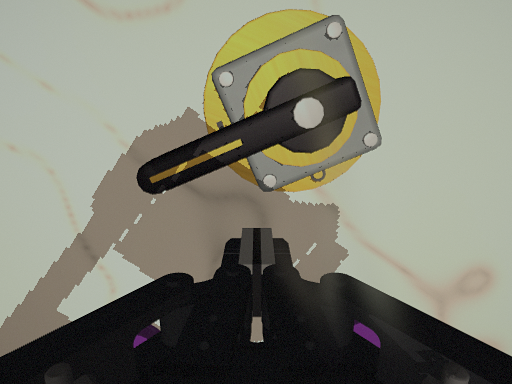

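jog_arm --motion '[{"tx": 0,"ty": 0.02,"tz": -0.02,"wx": 0,"wy": 0,"wz": 0,"claw": 1},{"tx": 0,"ty": 0.02,"tz": -0.06,"wx": 0,"wy": 0,"wz": 0,"claw": 1},{"tx": 0,"ty": 0,"tz": -0.12,"wx": 0,"wy": 0,"wz": 0,"claw": 1},{"tx": 0,"ty": 0,"tz": -0.12,"wx": 0,"wy": 0,"wz": 0,"claw": 1},{"tx": 0,"ty": 0,"tz": -0.12,"wx": 0,"wy": 0,"wz": 0,"claw": 1},{"tx": 0,"ty": 0,"tz": -0.12,"wx": 0,"wy": 0,"wz": 0,"claw": 1},{"tx": 0,"ty": 0,"tz": -0.12,"wx": 0,"wy": 0,"wz": 0,"claw": 1},{"tx": 0,"ty": 0,"tz": -0.12,"wx": 0,"wy": 0,"wz": 0,"claw": 1},{"tx": 0,"ty": 0,"tz": -0.06,"wx": 0,"wy": 0,"wz": 0,"claw": 1},{"tx": 0,"ty": 0,"tz": 0,"wx": 0,"wy": 0,"wz": 0,"claw": 1}]'

```text
time_s: 17.27
position: [0.4899, -0.05, 0.2694]
orientation: [[0.818, 0.575, 0.005], [0.575, -0.818, -0.001], [0.004, 0.003, -1.0]]
force: [0.8, -0.4, 0.9]
gripper_width: 0.0003
```

```bash
python3 w.py w16; python3 - <<'E'
from h import *
import pickle
o,f=pickle.load(open('pics/w16.pkl','rb'));C=cam('wrist',o)
A=np.array([.545,-.0222]);pl=[]
for r0,a in((.075,-211.5),):
    u=np.array([np.cos(np.radians(a)),np.sin(np.radians(a))])
    pl.append((proj(C,np.array([[*A,.064],[*(A+r0*u),.064]])),(0,0,255)))
crop(f,(100,0,400,200),2.6,'pics/w16c.png',pl)
s=grab_frame('side');crop(s,(110,100,400,320),2.7,'pics/s16.png')
E
```

```text
17.2667 [ 0.48991379 -0.05004988  0.26940455] [ 0.7875413  -0.36272316  0.94932047] 0.00026624381712011256 [[0.818, 0.575, 0.005], [0.575, -0.818, -0.001], [0.004, 0.003, -1.0]]
```

View pics/w16c.png

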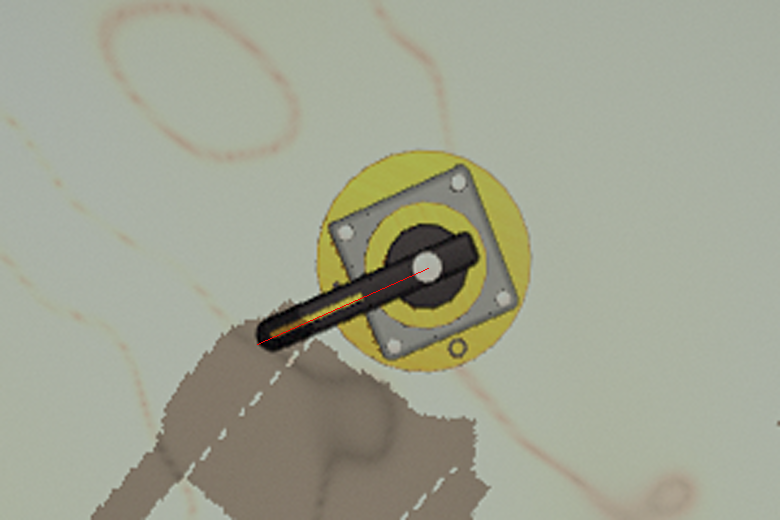

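View pics/s16.png

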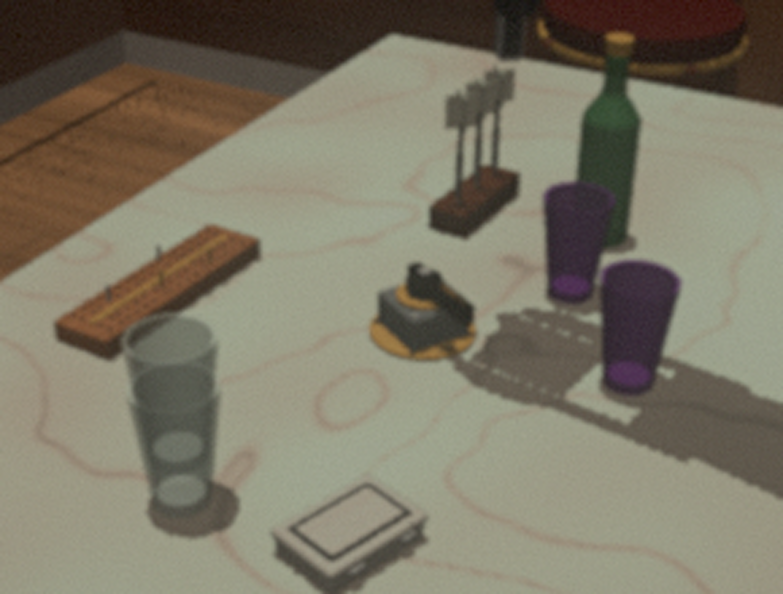

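jog_arm --motion '[{"tx": 0,"ty": 0,"tz": 0,"wx": 0,"wy": 0,"wz": 0,"claw": 1},{"tx": 0,"ty": 0,"tz": 0,"wx": 0,"wy": 0,"wz": 0,"claw": 1},{"tx": 0,"ty": 0,"tz": 0,"wx": 0,"wy": 0,"wz": 0,"claw": 1}]'

```text
time_s: 17.62
position: [0.4887, -0.0495, 0.2643]
orientation: [[0.818, 0.575, -0.002], [0.575, -0.818, 0.0], [-0.001, -0.001, -1.0]]
force: [-0.1, -0.6, -0.3]
gripper_width: 0.0
```

```bash
python3 -c "
from station import *
print(observe()['force']);print(sign_off())"
```

```text
[-0.05509921 -0.5853961  -0.30390954]
the job is handed in; nothing more can be done
None
```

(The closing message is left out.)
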